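Close up the row of pigment jars and put up the retaining bar

ROBOT

A 6-joint arm with a two-finger parallel gripper is mounted at the origin on the work surface. World frame = base frame: x ahead of the robot, y to its left, z up, the work surface at z = 0. Lengths are in m, angles in rad, forces in N, time in s.
With the tool pointing down it reaches from about 0.25 to 0.775 m from the base axis. Payload 4 kg.
Tool frame: the origin (TCP) lies between the finger pads; the fingertips stand 11 mm ahead of it and the grasp point (between the pads) lies 8 mm behind it (robot.tip_extent is the z of the fingertips in the tool frame, in m); z points along the fingers, y is the line along which they close (so a half turn about z gives the same grasp; the last joint's range is limited). The gripper opens to 94 mm and grips with 3 to 60 N. Pads are 16 mm wide; open, the fingers measure 119 mm over their backs; the gripper's body (75 mm by 177 mm) begins 78 mm behind the grasp point.
Start: joints at [-1.299, 0.087, 1.371, -0, 1.684, -0.103], TCP at [0.201, -0.512, 0.217] pointing down, gripper open.
Joint ranges: [-3.1, 3.1], [-0.76, 2.03], [0.27, 2.55], [-1.08, 4.22], [0.17, 2.65], [-2.57, 2.57]. Speed limits (rad/s): [2.79, 2.79, 3.14, 3.14, 3.14, 3.14].

INTERFACE

Orientations are given as [roll, pitch, yaw] about the fixed x, y, z axes, in that order (R = Rz(yaw) Ry(pitch) Rx(roll)).
In Python, from bench import robot, imaging gives the robot as it stands.
- The arm moves only by the shell command python3 -m pendant 'ROWS'. ROWS is JSON, a list of rows, each a list of 7 numbers: the shift along the world's x, y, z in cm, then the turn, a rotation vector about the world's x, y, z in degrees, then the opening, from 0 (shut) to 1 (fully open). In form: [[dx, dy, dz, ax, ay, az, jaw], ...]. A call has 1 to 8 rows; each row shifts and turns the commanded pose from where the row before left it; what a row does not reach is not made up. A row lasts 1/10 s, in which the tool goes at most 50 mm and 8.59 degrees, less where a joint would pass 70% of its speed; a pose out of reach is approached as far as the arm can. A call is refused whole if a number of a shift passes 5 or a number of a turn 8.59, either way. A call with a gripper value outside its range is refused whole. The fingers move at their own pace and stop on an object; the grip force is fixed at half the most. Time passes only in rows, so rows that do not move let the fingers close. It gives the time, the measured TCP pose, the force, the opening and the grip force at its end, in the units of the state.
- robot.get_obs(): the state, without advancing time (a new reading comes with each control period).
- imaging.snapshot(name): name is "scene" or "side" or "wrist"; returns the picture (384x512x3 uint8, red, green, blue); there is no depth.
- imaging.camera_params(name): a dict with "camera_matrix" (3x3 intrinsics, pixels), "R" (3x3) and "t" (3): a world point X has camera coordinates R X + t. Camera axes: x right, y down, z forward; pixel columns grow to the right and rows downward; lengths in m; the calibration is good to about 2 mm. A picture is of the moment at which its call begins: read the wrist's pose just before it. camera_params takes no time and is no camera call; for the wrist camera it gives the pose at the moment of the call.
- robot.close_job(): hands the job in; it is judged then, once.
The state is a dict: "time": time; "joint_positions": joint angles; "qvel": joint speeds; "joint_torque": joint torques, N m; "tool_pos": TCP position; "ee_rot": TCP orientation; "wrist_force": force on the tool from outside, world axes, zero at the start; "wrist_torque": the same for the moment, N m; "width": finger opening in m; "finger_force": force on a finger pad.
Only numpy, scipy, OpenCV 4.12 (cv2) and the standard library are available. Lean on these libraries where they do the work, as an engineer would, in place of code of your own. Each camera call takes 0.05 s, during which the arm holds its last target. There are 200 camera calls.

TASK

Close up the pigment rack: slide the four jars, without lifting or tipping them, into one straight row, square against the back rail and packed side by side, touching one another and the left end cheek (left as seen from the robot; any order). Then lay the retaining bar in front of them so that it sits down level in both V saddles, its caps outside the cheeks. Leave everything else on the bench and the rack where it stands.

Things in the scene. Friction and masses are not known exactly. Their poses are not given: they have to be found in the camera images.
- rack: Fixed low plywood jar rack. Origin on the bench below the middle of the back rail's front face; x from its open front to the rail (away from the robot), y left along the rail, z up. Board: top 30 mm above the bench, 436 mm wide, from the rail (x = 0) to its front edge at x = -185 mm. Rail: 40 mm above the board. End cheeks 12 mm thick, inner faces at y = +200 and -200 mm.
- rack_corner (a point): Point on the board's top where the rail's front face meets the inner face of the left (+y) cheek; axes as the rack's. Each cheek stands 55 mm above the board from the rail to 81 mm in front of it, then 26 mm to 131 mm in front, where it carries a steel V saddle for the bar.
- bar_seat (a point): Middle of the bar's axis when it lies in both saddles: 106 mm in front of the rail, midway between the cheeks, 40 mm above the board; axes as the rack's. Each 90 degree V opens upward, 42 mm wide at its mouth, 11 mm above this point.
- bar: Retaining bar: aluminium tube 14 mm in diameter with black end caps 20 mm square, 12 mm long; 472 mm long over the caps, 448 mm between (12 mm to spare outside each cheek). 0.13 kg. Origin at its middle on the axis, x along it, the same either way round. Starts on the bench resting on its caps, axis 10 mm above the bench, to the left or right of the rack.
- jar_yellow: Square glass jar of yellow pigment with a glass stopper: body 64 x 64 mm, 62 mm high, edges rounded 4 mm; neck and stopper (46 mm wide at most) up to 92 mm. 0.22 to 0.45 kg. Origin under its centre, z up, x and y square to its faces. Starts upright on the rack's board, near the rail or out on the board's front, up to 0.3 rad askew to the rack, beside its neighbours, none in front of another.
- jar_red: Square glass jar of red pigment with a glass stopper: body 64 x 64 mm, 62 mm high, edges rounded 4 mm; neck and stopper (46 mm wide at most) up to 92 mm. 0.22 to 0.45 kg. Origin under its centre, z up, x and y square to its faces. Starts upright on the rack's board, near the rail or out on the board's front, up to 0.3 rad askew to the rack, beside its neighbours, none in front of another.
- jar_green: Square glass jar of green pigment with a glass stopper: body 64 x 64 mm, 62 mm high, edges rounded 4 mm; neck and stopper (46 mm wide at most) up to 92 mm. 0.22 to 0.45 kg. Origin under its centre, z up, x and y square to its faces. Starts upright on the rack's board, near the rail or out on the board's front, up to 0.3 rad askew to the rack, beside its neighbours, none in front of another.
- jar_blue: Square glass jar of blue pigment with a glass stopper: body 64 x 64 mm, 62 mm high, edges rounded 4 mm; neck and stopper (46 mm wide at most) up to 92 mm. 0.22 to 0.45 kg. Origin under its centre, z up, x and y square to its faces. Starts upright on the rack's board, near the rail or out on the board's front, up to 0.3 rad askew to the rack, beside its neighbours, none in front of another.
- dropper: Bystander: small amber dropper bottle, 30 mm in diameter, 70 mm high, on the front right corner of the rack's board. Origin under its centre.
- straightedge: Bystander: flat wooden straightedge, 420 x 36 x 8 mm, on the bench on the side of the rack where the bar is not. Origin under its centre, x along it.
- solvent: Bystander: amber bottle, 64 mm in diameter, 170 mm high, on the bench far to the left. Origin under its centre.
- redpot: Bystander: white pot with a red cap, 68 mm in diameter, 120 mm high, on the bench far to the right. Origin under its centre.
- beaker: Bystander: glass beaker, 68 mm in diameter, 85 mm high, on the bench just behind the rack, to the left. Origin under its centre.
- muller: Bystander: glass muller, 60 mm in diameter, 70 mm high, on the bench just behind the rack, to the right. Origin under its centre.
- knife: Bystander: palette knife, 190 mm long, lying on the bench just behind the rack.

How it is judged:
On the way, in this order (a step that is already met when the one before it is completed fails the run):
1. All four jars stand on the board in one row against the rail, packed up to the left cheek (x of each of jar_yellow, jar_red, jar_green, jar_blue in the frame of rack_corner above -0.038 m and y of each of jar_yellow, jar_red, jar_green, jar_blue in the frame of rack_corner above -0.236 m and z of each of jar_yellow, jar_red, jar_green, jar_blue in the frame of rack_corner below 0.006 m and angle between the x axis of each of jar_yellow, jar_red, jar_green, jar_blue and the x axis of rack, either way round below 0.1 rad and angle between each of jar_yellow, jar_red, jar_green, jar_blue's own z axis and vertical below 0.06 rad and linear speed of each of jar_yellow, jar_red, jar_green, jar_blue below 0.02 m/s), for 0.2 s.
2. The retaining bar lies in both saddles (x of bar in the frame of bar_seat between -0.006 and 0.006 m and y of bar in the frame of bar_seat between -0.02 and 0.02 m and z of bar in the frame of bar_seat between -0.005 and 0.005 m and angle between the x axis of bar and the y axis of rack, either way round below 0.035 rad and linear speed of bar below 0.02 m/s), for 0.2 s.
At the end, for the whole second after the job is handed in: All four jars at rest on the board, each within 6 mm of the rail and 0.1 rad of square, packed to the left cheek with gaps of at most 12 mm in all; the bar at rest in both saddles, within 6 mm fore and aft, 5 mm in height, 20 mm sideways and 0.035 rad of true (all of step 1 and all of step 2); the robot touches nothing.
It fails at once if A jar is lifted more than 15 mm or tipped more than 0.35 rad (z of any of jar_yellow, jar_red, jar_green, jar_blue in the frame of rack_corner above 0.015 m or angle between any of jar_yellow, jar_red, jar_green, jar_blue's own z axis and vertical above 0.35 rad).
It fails at once if A jar is pushed off the board (z of any of jar_yellow, jar_red, jar_green, jar_blue in the frame of rack_corner below -0.012 m).
It fails at once if A bystander is moved more than 30 mm or knocked over (distance of any of dropper, straightedge, solvent, redpot, beaker, muller, knife from where it was at the start of the episode above 0.03 m or angle between any of dropper, solvent, redpot, beaker, muller's own z axis and vertical above 0.5 rad).
It also fails if it takes over 72 s, if anything falls off the work surface, if the arm or the gripper's body presses on something with over 40 N, if the wrist force passes 120 N, or if a joint passes its speed limit or range.

## Working session

There is one attempt and no reset: what is moved stays moved. The work goes in short steps, Python scripts to look and compute and a shell command to move; the robot and the scene stay as the last step left them, time stands still between calls to the robot, and variables do not carry over. Pictures are saved under pics/ and viewed, at most 10 in all, crops included, and the job is handed in when it is done.

```bash
ls; mkdir -p pics; python3 - <<'E'
from bench import robot, imaging
import cv2, numpy as np
for n in ["scene","side"]:
    im=imaging.snapshot(n); cv2.imwrite(f"pics/{n}0.png",cv2.cvtColor(im,cv2.COLOR_RGB2BGR))
    p=imaging.camera_params(n); print(n,np.round(p["camera_matrix"],1).tolist(),np.round(p["R"],4).tolist(),np.round(p["t"],4).tolist())
o=robot.get_obs(); print(o)
print(robot.tip_extent)
a=cv2.imread("pics/scene0.png");cv2.imwrite("pics/s0big.png",cv2.resize(a,(800,600)))
a=cv2.imread("pics/side0.png");cv2.imwrite("pics/d0big.png",cv2.resize(a,(800,600)))
E
```

```text
pics
scene [[472.7, 0.0, 252.0], [0.0, 472.7, 188.7], [0.0, 0.0, 1.0]] [[0.4962, 0.8682, 0.008], [0.5615, -0.3139, -0.7656], [-0.6622, 0.3844, -0.6432]] [-0.2957, -0.2736, 1.9015]
side [[435.4, 0.0, 248.2], [0.0, 435.4, 190.8], [0.0, 0.0, 1.0]] [[0.8137, -0.5813, -0.006], [-0.4138, -0.572, -0.7082], [0.4083, 0.5787, -0.706]] [-0.5042, 0.284, 1.472]
{'time': 0.1, 'joint_positions': array([-1.29909557e+00,  8.78605146e-02,  1.37210256e+00,  9.32489536e-06,
        1.68361077e+00, -1.03098636e-01]), 'qvel': array([-0.00051809, -0.00146356, -0.00338235,  0.00030649, -0.00067383,
       -0.00078291]), 'joint_torque': array([ 1.96373934e-03, -3.41253161e+01, -3.03301299e+01,  7.20231584e-02,
        3.04204028e-02, -1.01258213e-04]), 'tool_pos': array([ 0.2012171 , -0.51135515,  0.21543274]), 'ee_rot': array([-3.13962294e+00, -2.13114753e-04,  3.74800220e-01]), 'wrist_force': array([-0.75379745, -0.87756805,  0.66097832]), 'wrist_torque': array([0.03400636, 0.0364508 , 0.06181515]), 'finger_force': 0.0, 'width': 0.0941996531558122}
0.011
```

View pics/s0big.png

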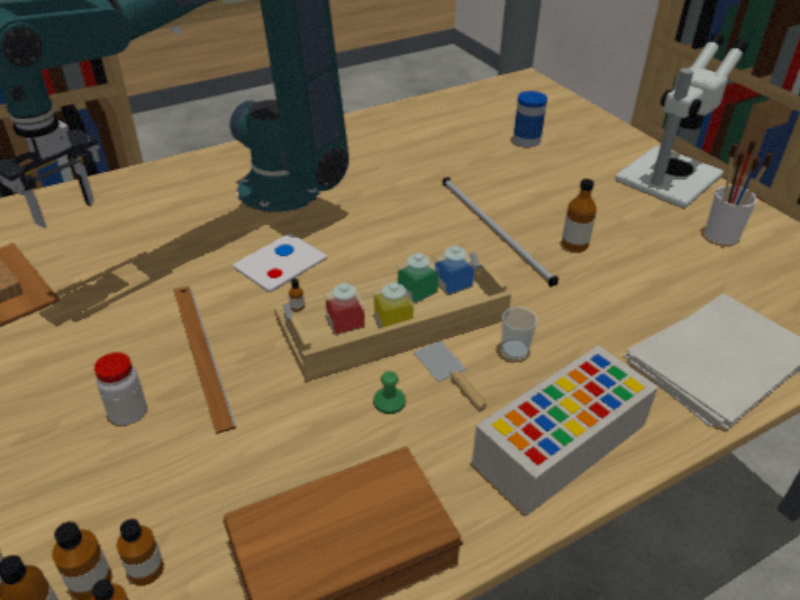

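View pics/d0big.png

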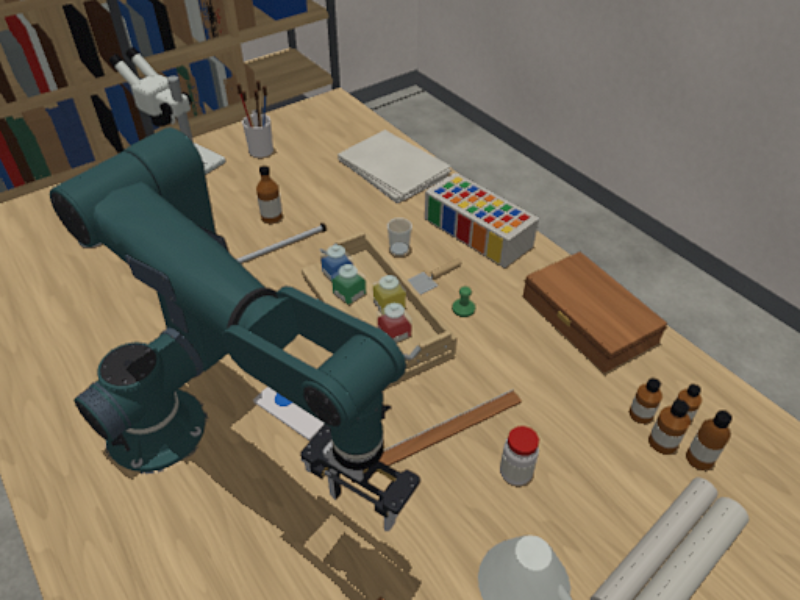

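The scene view shows the rack with stoppers at (344,290), (393,290), (418,260) and (454,253) in 800-px coordinates, and the bar at (447,182)–(553,281). The side view shows the same stoppers at (394,312), (390,284), (347,271) and (336,253).

```bash
cat > h.py <<'E'
from bench import robot, imaging
import cv2, numpy as np
def P(n):
    p=imaging.camera_params(n); return p["camera_matrix"],np.array(p["R"]),np.array(p["t"])
def ray(p,u,v):
    K,R,t=p; d=R.T@np.linalg.solve(K,[u,v,1.]); return -R.T@t,d/np.linalg.norm(d)
def plane(p,u,v,z):
    c,d=ray(p,u,v); return c+d*(z-c[2])/d[2]
def tri(obs):  # [(p,u,v),...]
    A=np.zeros((3,3));b=np.zeros(3); L=[]
    for p,u,v in obs:
        c,d=ray(p,u,v);M=np.eye(3)-np.outer(d,d);A+=M;b+=M@c;L.append((M,c))
    X=np.linalg.solve(A,b); return X,[round(1000*np.linalg.norm(M@(X-c)),1) for M,c in L]
def proj(p,X):
    K,R,t=p; x=K@(R@np.array(X)+t); return x[:2]/x[2]
def snap(n,f):
    p=P(n); im=cv2.cvtColor(imaging.snapshot(n),cv2.COLOR_RGB2BGR); cv2.imwrite("pics/"+f,im); return im,p
E
python3 - <<'E'
from h import *
s,d=P("scene"),P("side"); k=1/1.5625
for n,a,b in [("red",(344,290),(394,312)),("yel",(393,290),(390,284)),("grn",(418,260),(347,271)),("blu",(454,253),(336,253)),("barcapfar",(553,281),(324,228)),]:
    print(n,tri([(s,a[0]*k,a[1]*k),(d,b[0]*k,b[1]*k)]))
print("cap2",plane(s,447*k,182*k,.01),"rail L back top",plane(s,511*k,291*k,.07),"rail R",plane(s,308*k,362*k,.07))
w=P("wrist"); o=robot.get_obs(); print("wrist cam centre",-w[1].T@w[2],"fwd",w[1][2],"right",w[1][0],w[0][0]); print(o["tool_pos"])
E
```

```text
red (array([ 0.56646626, -0.09680039,  0.10676812]), [np.float64(3.1), np.float64(3.1)])
yel (array([ 0.61341458, -0.01530727,  0.10733726]), [np.float64(3.5), np.float64(3.5)])
grn (array([0.55376089, 0.07930959, 0.10797698]), [np.float64(0.4), np.float64(0.4)])
blu (array([0.56917787, 0.15533118, 0.10652561]), [np.float64(1.9), np.float64(1.9)])
barcapfar (array([0.65401857, 0.36298365, 0.01075382]), [np.float64(1.8), np.float64(1.8)])
cap2 [0.19660469 0.38691836 0.01      ] rail L back top [0.69009167 0.2165533  0.07      ] rail R [ 0.67321516 -0.22213252  0.07      ]
wrist cam centre [ 0.26718796 -0.48611669  0.38325711] fwd [-0.22892225 -0.08804779 -0.96945458] right [ 0.36652672 -0.93040527 -0.00204857] [325.0127557    0.         258.70023298]
[ 0.2012171  -0.51135515  0.21543274]
```

```bash
python3 -m pendant '[[2.5,4.5,2,0,0,8.3,1],[2.5,4.5,2,0,0,8.3,1],[2.5,4.5,2,0,0,8.3,1],[2.5,4.5,2,0,0,8.3,1],[2.5,4.5,2,0,0,8.3,1],[2.5,4.5,1.5,0,0,8.3,1],[2.5,4.5,0,0,0,8.3,1],[2.5,4.5,0,0,0,8.3,1]]'
python3 -m pendant '[[2,4.5,0,0,0,0,1],[2,4.5,0,0,0,0,1],[2,4.5,0,0,0,0,1],[2,4.5,0,0,0,0,1],[0,0,0,0,0,0,1],[0,0,0,0,0,0,1]]'
python3 - <<'E'
from h import *
im,p=snap("wrist","w1.png"); np.savez("w1.npz",K=p[0],R=p[1],t=p[2])
cv2.imwrite("pics/w1b.png",cv2.resize(im,(800,600)))
o=robot.get_obs();print(o["tool_pos"],o["ee_rot"],-p[1].T@p[2])
E
```

```text
time: 0.9
tool_pos: [0.387, -0.177, 0.3214]
ee_rot: [3.14, 0.001, 1.539]
wrist_force: [0.9, -0.7, 0.8]
width: 0.0937
finger_force: 0.0
time: 1.5
tool_pos: [0.4662, 0.002, 0.3203]
ee_rot: [-3.14, 0.001, 1.536]
wrist_force: [0.1, -0.7, 0.6]
width: 0.094
finger_force: 0.0
[0.46609026 0.00095454 0.32057048] [-3.14041060e+00  6.80792273e-04  1.53409339e+00] [0.4689748  0.07253095 0.48806768]
```

View pics/w1b.png

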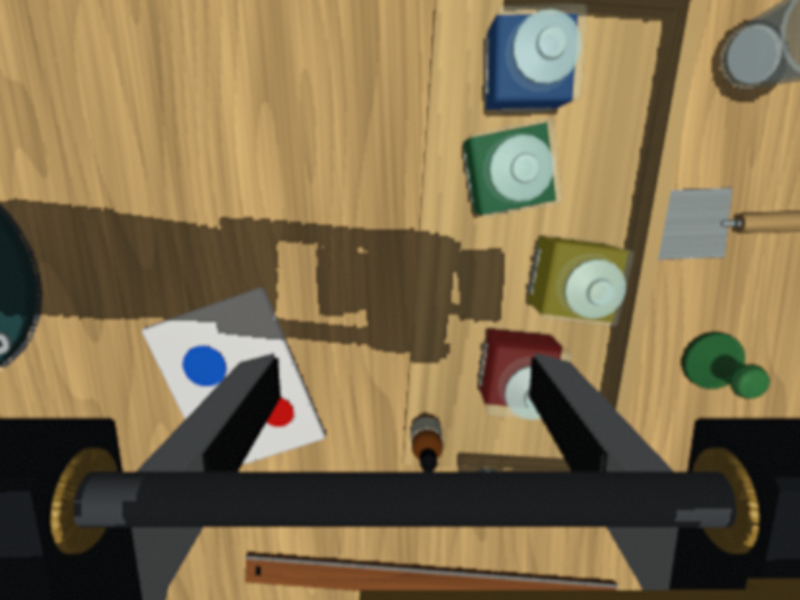

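The wrist view (800-px scale) shows, from left to right along the rack, blue (535,60), green (515,168), yellow (580,278) and red (522,372). The dark stripe at x ≈ 610–690 is the rail's front face. I'll shift left and forward for a second, clearer view.

```bash
python3 -m pendant '[[3,4,0,0,0,0,1],[3,4,0,0,0,0,1],[3,3,0,0,0,0,1],[0,0,0,0,0,0,1],[0,0,0,0,0,0,1],[0,0,0,0,0,0,1]]'
python3 - <<'E'
from h import *
im,p=snap("wrist","w2.png"); np.savez("w2.npz",K=p[0],R=p[1],t=p[2])
cv2.imwrite("pics/w2b.png",cv2.resize(im,(800,600)))
o=robot.get_obs();print(o["tool_pos"],o["ee_rot"],-p[1].T@p[2])
E
```

```text
time: 2.15
tool_pos: [0.556, 0.1092, 0.3216]
ee_rot: [3.141, 0.001, 1.531]
wrist_force: [0.3, -0.4, 1.3]
width: 0.0943
finger_force: 0.0
[0.55587492 0.10926746 0.32199797] [3.14026908e+00 2.64672938e-04 1.53084721e+00] [0.55871761 0.1796432  0.48938848]
```

View pics/w2b.png

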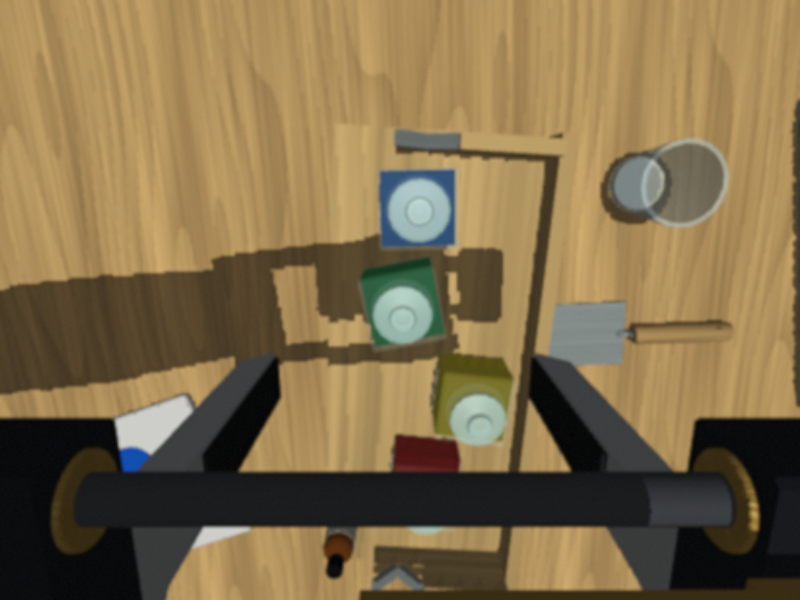

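w2 shows blue (420,211), green (403,319) and yellow (481,426). The rail's front top edge runs from (558,160) to (510,545), and the left cheek's inner edge is near row 155. Now I'll measure these.

```bash
python3 - <<'E'
from h import *
k=1/1.5625
V={}
for n in ("w1","w2"):
    z=np.load(n+".npz"); V[n]=((z["K"],z["R"],z["t"]),cv2.imread(f"pics/{n}.png"))
p1,p2=V["w1"][0],V["w2"][0]; S=P("scene")
for n,a,b,c in [("blue",(552,42),(420,211),(454,251)),("green",(526,167),(403,319),(418,258)),("yellow",(601,292),(481,426),(393,287))]:
    print(n,*[np.round(x,4) for x in tri([(p1,a[0]*k,a[1]*k),(p2,b[0]*k,b[1]*k),(S,c[0]*k,c[1]*k)])])
# rail top front edge: sharp dark->bright right edge
for n,r0,r1 in (("w1",40,250),("w2",115,225)):
    p,im=V[n]; g=cv2.GaussianBlur(cv2.cvtColor(im,cv2.COLOR_BGR2GRAY),(3,3),0).astype(float)
    pts=[]
    for r in range(r0,r1,5):
        x0,x1=(380,445) if n=="w1" else (330,372)
        dd=g[r,x0+2:x1]-g[r,x0:x1-2]; c=x0+1+dd.argmax(); e=x0+1+dd.argmin()
        pts.append((r,c,e))
    pts=np.array(pts)
    for nm,i in (("bright",1),("dark",2)):
        f=np.polyfit(pts[:,0],pts[:,i],1); res=pts[:,i]-np.polyval(f,pts[:,0]); m=abs(res-np.median(res))<3
        f=np.polyfit(pts[m,0],pts[m,i],1)
        for z in (.03,.07):
            A,B=[plane(p,np.polyval(f,r),r,z) for r in (r0,r1)]
            y=lambda q:A[0]+(q-A[1])*(B[0]-A[0])/(B[1]-A[1])
            print(n,nm,z,"x at y=0:",round(y(0),4),"slope",round((B[0]-A[0])/(B[1]-A[1]),4),m.sum(),len(m))
# colour masks
H={"blue":(100,125),"green":(50,90),"yellow":(22,34),"red":(0,6)}
for n in V:
    p,im=V[n]; hs=cv2.cvtColor(im,cv2.COLOR_BGR2HSV)
    for c,(a,b) in H.items():
        m=cv2.inRange(hs,(a,110,20),(b,255,255)); m=cv2.morphologyEx(m,cv2.MORPH_OPEN,np.ones((3,3)))
        m[:, :225]=0; m[:,400:]=0; m[300:]=0
        cs=cv2.findContours(m,cv2.RETR_EXTERNAL,cv2.CHAIN_APPROX_NONE)[0]
        if not cs: continue
        cc=max(cs,key=cv2.contourArea); q=cv2.approxPolyDP(cv2.convexHull(cc),4,True)[:,0]
        print(n,c,cv2.contourArea(cc),(q).tolist(),[np.round(plane(p,*x,.092)[:2],3).tolist() for x in q])
# cheek inner top edge in w2
p,im=V["w2"]; g=cv2.cvtColor(im,cv2.COLOR_BGR2GRAY).astype(float)
for c in range(298,350,8):
    col=g[85:112,c]; d=col[2:]-col[:-2]; r=86+d.argmin(); print("cheek",c,r,np.round(plane(p,c,r,.085),4),end=";")
cv2.imwrite("pics/c.png",cv2.resize(V["w2"][1][60:300,200:400],None,fx=2.5,fy=2.5,interpolation=cv2.INTER_CUBIC))
E
```

```text
blue [0.5693 0.1587 0.1131] [1.9 0.3 2.2]
green [0.5542 0.0793 0.1142] [1.  0.9 0.4]
yellow [ 0.6126 -0.0121  0.1164] [0.4 0.4 0.2]
w1 bright 0.03 x at y=0: 0.6813 slope 0.0991 42 42
w1 bright 0.07 x at y=0: 0.6621 slope 0.0991 42 42
w1 dark 0.03 x at y=0: 0.6664 slope 0.0345 18 42
w1 dark 0.07 x at y=0: 0.649 slope 0.0345 18 42
w2 bright 0.03 x at y=0: 0.6737 slope 0.1004 22 22
w2 bright 0.07 x at y=0: 0.6621 slope 0.1004 22 22
w2 dark 0.03 x at y=0: 0.6625 slope 0.1015 22 22
w2 dark 0.07 x at y=0: 0.6518 slope 0.1015 22 22
w1 blue 1436.5 [[334, 10], [365, 49], [365, 62], [355, 68], [312, 69], [313, 20], [318, 11]] [[0.554, 0.183], [0.59, 0.142], [0.591, 0.129], [0.58, 0.123], [0.531, 0.123], [0.531, 0.174], [0.537, 0.183]]
w1 green 571.0 [[322, 85], [328, 132], [305, 135], [298, 91]] [[0.542, 0.106], [0.55, 0.052], [0.523, 0.05], [0.515, 0.1]]
w1 yellow 1355.0 [[345, 151], [399, 159], [399, 171], [368, 203], [345, 200], [337, 193]] [[0.571, 0.029], [0.637, 0.017], [0.638, 0.002], [0.602, -0.037], [0.573, -0.033], [0.563, -0.023]]
w1 red 1006.5 [[354, 217], [357, 228], [321, 258], [
[... 231 characters left out ...]
]
w2 green 598.5 [[274, 167], [279, 194], [235, 196], [234, 173]] [[0.575, 0.119], [0.58, 0.085], [0.525, 0.084], [0.526, 0.114]]
w2 yellow 1389.0 [[320, 229], [328, 241], [325, 259], [288, 278], [278, 277], [281, 226]] [[0.632, 0.036], [0.643, 0.019], [0.639, -0.006], [0.59, -0.032], [0.576, -0.03], [0.582, 0.042]]
w2 red 700.0 [[254, 279], [290, 282], [292, 299], [252, 299]] [[0.544, -0.031], [0.592, -0.038], [0.595, -0.064], [0.54, -0.061]]
cheek 298 95 [0.6063 0.2028 0.085 ];cheek 306 96 [0.6158 0.2013 0.085 ];cheek 314 96 [0.6253 0.2009 0.085 ];cheek 322 97 [0.6348 0.1994 0.085 ];cheek 330 97 [0.6443 0.199  0.085 ];cheek 338 98 [0.6538 0.1975 0.085 ];cheek 346 98 [0.6633 0.1972 0.085 ];
```

```bash
python3 -m pendant '[[1.3,4.9,0,0,0,0,1],[0,0,-5,0,0,0,1],[0,0,-5,0,0,0,1],[0,0,-5,0,0,0,1],[0,0,-5,0,0,0,1],[0,0,-3.6,0,0,0,1],[0,0,0,0,0,0,1],[0,0,0,0,0,0,1]]'
python3 -m pendant '[[0,0,0,0,0,0,0.5],[0,0,0,0,0,0,0.5],[0,0,0,0,0,0,0.5],[0,0,0,0,0,0,0.5],[0,0,0,0,0,0,0.5],[0,0,0,0,0,0,0.5]]'
```

```text
time: 3.0
tool_pos: [0.5694, 0.1586, 0.0864]
ee_rot: [3.14, -0.0, 1.532]
wrist_force: [0.4, 0.9, 1.3]
width: 0.0942
finger_force: 0.0
time: 3.6
tool_pos: [0.5696, 0.1598, 0.0863]
ee_rot: [3.14, -0.0, 1.534]
wrist_force: [-2.1, 0.1, 5.6]
width: 0.0638
finger_force: 30.0
```

```bash
python3 -m pendant '[[1.5,-0.1,0,0,0,-1,0.5],[2,-0.1,0,0,0,-1.4,0.5],[2,-0.1,0,0,0,-1,0.5],[1.5,-0.1,0,0,0,0,0.5],[0.5,0,0,0,0,0,0.5],[0,0,0,0,0,0,0.5]]'
python3 -m pendant '[[0,0.4,0,0,0,0,0.5],[0,0.4,0,0,0,0,0.5],[0,0.2,0,0,0,0,0.5],[0,0,0,0,0,0,0.5]]'
python3 -m pendant '[[0,0.2,0,0,0,0,0.5],[0,0,0,0,0,0,0.5]]'
python3 -m pendant '[[0.2,0,0,0,0,0,0.5],[0,0,0,0,0,0,0.5]]'
python3 - <<'E'
from h import *
im,p=snap("wrist","w3.png"); np.savez("w3.npz",K=p[0],R=p[1],t=p[2])
cv2.imwrite("pics/w3b.png",cv2.resize(im,(800,600)))
E
```

```text
time: 4.2
tool_pos: [0.645, 0.1557, 0.0863]
ee_rot: [3.141, -0.0, 1.474]
wrist_force: [-1.9, 0.1, 5.1]
width: 0.064
finger_force: 30.0
time: 4.6
tool_pos: [0.6454, 0.1646, 0.0864]
ee_rot: [3.138, 0.002, 1.474]
wrist_force: [0.7, -2.7, 4.4]
width: 0.0634
finger_force: 30.0
time: 4.8
tool_pos: [0.6454, 0.1665, 0.0864]
ee_rot: [3.138, 0.002, 1.474]
wrist_force: [0.1, -3.4, 5.3]
width: 0.0633
finger_force: 30.0
time: 5.0
tool_pos: [0.646, 0.1667, 0.0863]
ee_rot: [-3.141, 0.001, 1.474]
wrist_force: [-4.0, -2.3, 6.9]
width: 0.0636
finger_force: 30.0
```

View pics/w3b.png

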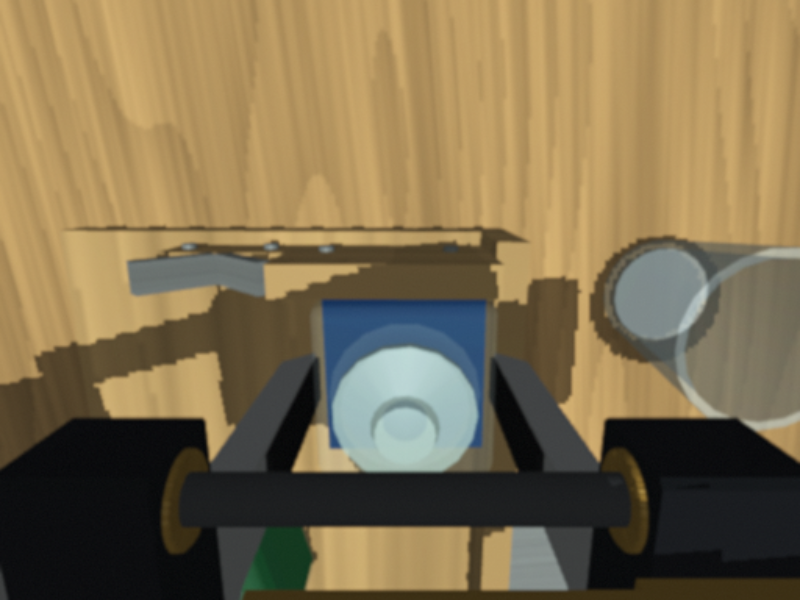

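The picture shows the blue jar's near-cheek edge at row 300 (columns 323–485), the cheek top's inner edge at about row 262, and the rail edge near column 490.

```bash
python3 - <<'E'
from h import *
z=np.load("w3.npz");p=(z["K"],z["R"],z["t"]);k=1/1.5625
for n,u,v,h in [("cheek in",300,262,.085),("cheek in",490,263,.085),("blue L",323,301,.092),("blue R",486,300,.092),("stopper",404,432,.122),("rail corner",497,300,.07),("blue base?",486,447,.092)]:
    X=plane(p,u*k,v*k,h); d=X[:2]-[.6617,-.0035]; print(n,np.round(X,4),"rack",np.round([d@[.995,-.0998],d@[.0998,.995]],4))
E
```

```text
cheek in [0.6155 0.2146 0.085 ] rack [-0.0678  0.2124]
cheek in [0.6788 0.2081 0.085 ] rack [-0.0041  0.2123]
blue L [0.6226 0.2021 0.092 ] rack [-0.0594  0.2006]
blue R [0.6758 0.1973 0.092 ] rack [-0.006   0.2012]
stopper [0.6461 0.1682 0.122 ] rack [-0.0327  0.1693]
rail corner [0.683  0.1915 0.07  ] rack [0.0017 0.1961]
blue base? [0.6728 0.144  0.092 ] rack [-0.0037  0.1479]
```

```bash
python3 -m pendant '[[0,0.2,0,0,0,0,0.5],[0,0,0,0,0,0,0.5]]'
python3 -m pendant '[[0.2,0,0,0,0,0,0.5],[0,0,0,0,0,0,0.5]]'
```

```text
time: 5.25
tool_pos: [0.646, 0.1669, 0.0863]
ee_rot: [-3.142, 0.005, 1.473]
wrist_force: [-3.9, -6.9, 7.6]
width: 0.064
finger_force: 29.9
time: 5.45
tool_pos: [0.6463, 0.1669, 0.0864]
ee_rot: [-3.137, 0.005, 1.473]
wrist_force: [-8.3, -7.2, 10.5]
width: 0.0638
finger_force: 30.0
```

```bash
python3 -m pendant '[[0,0,0,0,0,0,1],[0,0,0,0,0,0,1],[0,0,0,0,0,0,1],[0,0,0,0,0,0,1],[0,0,3.5,0,0,0,1],[0,0,3,0,0,0,1],[0,0,0,0,0,0,1]]'
python3 -m pendant '[[-4.7,-4.5,0,0,0,7.5,1],[-4.7,-4.5,0,0,0,7.5,1],[0,0,0,0,0,0,1],[0,0,0,0,0,0,1]]'
```

```text
time: 6.15
tool_pos: [0.6511, 0.1704, 0.156]
ee_rot: [3.131, -0.003, 1.475]
wrist_force: [0.1, 0.7, 1.2]
width: 0.0938
finger_force: 0.0
time: 6.55
tool_pos: [0.5751, 0.1001, 0.1489]
ee_rot: [-3.141, -0.001, 1.734]
wrist_force: [0.9, -0.1, 0.7]
width: 0.0939
finger_force: 0.0
```

```bash
python3 -m pendant '[[-2.1,-2.1,0,0,0,0,1],[0,0,0,0,0,0,1],[0,0,-3.5,0,0,0,1],[0,0,-2.7,0,0,0,1],[0,0,0,0,0,0,1],[0,0,0,0,0,0,1]]'
python3 -m pendant '[[0,0,0,0,0,0,0.5],[0,0,0,0,0,0,0.5],[0,0,0,0,0,0,0.5],[0,0,0,0,0,0,0.5],[0,0,0,0,0,0,0.5],[0,0,0,0,0,0,0.5]]'
```

```text
time: 7.15
tool_pos: [0.5559, 0.0802, 0.0881]
ee_rot: [3.141, -0.0, 1.737]
wrist_force: [0.4, -0.2, 0.4]
width: 0.0945
finger_force: 0.0
time: 7.75
tool_pos: [0.5547, 0.0793, 0.0888]
ee_rot: [-3.141, 0.0, 1.736]
wrist_force: [-2.7, -1.0, 5.3]
width: 0.0633
finger_force: 30.0
```

```bash
python3 -m pendant '[[1.5,0,0,0,0,-5,0.5],[2,0,0,0,0,-5,0.5],[2,0,0,0,0,-5.1,0.5],[2,0,0,0,0,0,0.5],[0.9,0,0,0,0,0,0.5],[0,0,0,0,0,0,0.5]]'
python3 -m pendant '[[0,0.8,0,0,0,0,0.5],[0,0.8,0,0,0,0,0.5],[0,0.5,0,0,0,0,0.5],[0,0.2,0,0,0,0,0.5],[0,0,0,0,0,0,0.5]]'
python3 -m pendant '[[0,0.2,0,0,0,0,0.5],[0,0,0,0,0,0,0.5]]'
python3 -m pendant '[[0.2,0,0,0,0,0,0.5],[0,0,0,0,0,0,0.5]]'
```

```text
time: 8.35
tool_pos: [0.6387, 0.0795, 0.0888]
ee_rot: [-3.139, 0.0, 1.473]
wrist_force: [-5.6, -0.2, 6.9]
width: 0.0636
finger_force: 30.0
time: 8.85
tool_pos: [0.64, 0.102, 0.0889]
ee_rot: [3.139, 0.001, 1.473]
wrist_force: [1.2, -2.9, 4.4]
width: 0.0636
finger_force: 30.0
time: 9.05
tool_pos: [0.64, 0.1021, 0.089]
ee_rot: [3.138, 0.004, 1.472]
wrist_force: [1.3, -7.8, 4.8]
width: 0.0639
finger_force: 30.0
time: 9.25
tool_pos: [0.6404, 0.1021, 0.0888]
ee_rot: [-3.14, 0.004, 1.472]
wrist_force: [-3.5, -7.6, 7.6]
width: 0.0638
finger_force: 30.0
```

```bash
python3 -m pendant '[[0.2,0,0,0,0,0,0.5],[0,0,0,0,0,0,0.5]]'
python3 -m pendant '[[0,0,0,0,0,0,1],[0,0,0,0,0,0,1],[0,0,0,0,0,0,1],[0,0,0,0,0,0,1],[0,0,3.5,0,0,0,1],[0,0,3,0,0,0,1],[0,0,0,0,0,0,1]]'
python3 -m pendant '[[-1,-3.9,0,0,0,0,1],[-1,-3.9,0,0,0,0,1],[-0.9,-3.8,0,0,0,-3,1],[0,0,0,0,0,0,1],[0,0,0,0,0,0,1]]'
```

```text
time: 9.45
tool_pos: [0.6406, 0.1021, 0.0888]
ee_rot: [-3.136, 0.005, 1.472]
wrist_force: [-8.0, -7.7, 10.1]
width: 0.064
finger_force: 30.0
time: 10.15
tool_pos: [0.6459, 0.1051, 0.159]
ee_rot: [3.131, -0.002, 1.473]
wrist_force: [0.0, 0.9, 0.9]
width: 0.0941
finger_force: 0.0
time: 10.65
tool_pos: [0.6136, -0.0119, 0.1519]
ee_rot: [-3.14, -0.001, 1.419]
wrist_force: [-0.3, 0.6, 0.4]
width: 0.0941
finger_force: 0.0
```

```bash
python3 -m pendant '[[-0.1,0,-3.5,0,0,0,1],[0,0,-3,0,0,0,1],[0,0,0,0,0,0,1],[0,0,0,0,0,0,1]]'
python3 -m pendant '[[0,0,0,0,0,0,0.5],[0,0,0,0,0,0,0.5],[0,0,0,0,0,0,0.5],[0,0,0,0,0,0,0.5],[0,0,0,0,0,0,0.5],[0,0,0,0,0,0,0.5]]'
```

```text
time: 11.05
tool_pos: [0.6128, -0.0103, 0.0874]
ee_rot: [-3.14, -0.0, 1.422]
wrist_force: [-0.0, -0.9, 0.0]
width: 0.0943
finger_force: 0.0
time: 11.65
tool_pos: [0.6127, -0.0115, 0.089]
ee_rot: [-3.142, -0.0, 1.42]
wrist_force: [-3.6, -0.3, 5.5]
width: 0.0641
finger_force: 30.0
```

```bash
python3 -m pendant '[[0.8,0,0,0,0,1.5,0.5],[0.7,0,0,0,0,1.5,0.5],[0.15,1.5,0,0,0,0,0.5],[0.15,1.5,0,0,0,0,0.5],[0.15,1.3,0,0,0,0,0.5],[0.1,0.5,0,0,0,0,0.5],[0,0.2,0,0,0,0,0.5],[0,0,0,0,0,0,0.5]]'
python3 -m pendant '[[0,0.2,0,0,0,0,0.5],[0,0,0,0,0,0,0.5]]'
python3 -m pendant '[[0.2,0,0,0,0,0,0.5],[0,0,0,0,0,0,0.5]]'
python3 -m pendant '[[0.2,0,0,0,0,0,0.5],[0,0,0,0,0,0,0.5]]'
```

```text
time: 12.45
tool_pos: [0.6344, 0.0389, 0.0891]
ee_rot: [3.139, 0.001, 1.474]
wrist_force: [-0.5, -3.8, 4.9]
width: 0.0638
finger_force: 30.0
time: 12.65
tool_pos: [0.6344, 0.0392, 0.0891]
ee_rot: [3.139, 0.003, 1.473]
wrist_force: [0.4, -5.8, 5.4]
width: 0.0635
finger_force: 30.0
time: 12.85
tool_pos: [0.6347, 0.0392, 0.089]
ee_rot: [-3.14, 0.004, 1.472]
wrist_force: [-4.8, -6.0, 7.9]
width: 0.0637
finger_force: 30.0
time: 13.05
tool_pos: [0.6348, 0.0392, 0.0891]
ee_rot: [-3.136, 0.004, 1.472]
wrist_force: [-10.6, -5.9, 11.1]
width: 0.0637
finger_force: 30.0
```

```bash
python3 -m pendant '[[0,0,0,0,0,0,1],[0,0,0,0,0,0,1],[0,0,0,0,0,0,1],[0,0,0,0,0,0,1],[0,0,3.5,0,0,0,1],[0,0,3,0,0,0,1],[0,0,0,0,0,0,1]]'
python3 -m pendant '[[-2.4,-4.3,0,0,0,0,1],[-2.4,-4.3,0,0,0,0,1],[-2.4,-4.3,0,0,0,0,1],[0,0,0,0,0,0,1],[0,0,0,0,0,0,1]]'
python3 - <<'E'
from h import *
z=np.load("w1.npz");p=(z["K"],z["R"],z["t"]);k=1/1.5625
for h in (.03,.1): print("dropper cap",plane(p,428*k,458*k,h))
print("dropper shoulder/top",plane(p,426*k,425*k,.03))
print("dropper tri",tri([(p,428*k,460*k),(P("scene"),295*k,284*k)]))
im,p=snap("wrist","w4.png"); np.savez("w4.npz",K=p[0],R=p[1],t=p[2])
cv2.imwrite("pics/w4b.png",cv2.resize(im,(800,600)))
E
```

```text
time: 13.75
tool_pos: [0.6405, 0.0408, 0.1588]
ee_rot: [3.131, -0.001, 1.473]
wrist_force: [-0.4, -0.4, -0.1]
width: 0.094
finger_force: 0.0
time: 14.25
tool_pos: [0.5649, -0.0891, 0.1521]
ee_rot: [-3.141, -0.001, 1.47]
wrist_force: [0.3, 0.7, -0.6]
width: 0.0939
finger_force: 0.0
dropper cap [ 0.48267376 -0.19629435  0.03      ]
dropper cap [ 0.48058034 -0.15521359  0.1       ]
dropper shoulder/top [ 0.4815124  -0.16000067  0.03      ]
dropper tri (array([ 0.48141515, -0.16174845,  0.09055908]), [np.float64(1.0), np.float64(1.0)])
```

View pics/w4b.png

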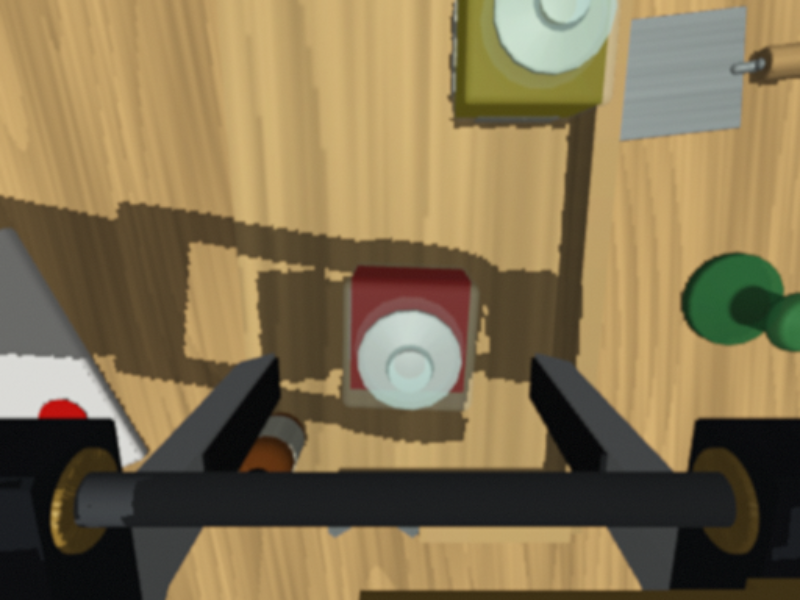

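The red jar is centred between the fingers at (410,370) and square to the gripper. The dropper at (280,440) is clear of the left finger.

```bash
python3 - <<'E'
from h import *
z=np.load("w4.npz");p=(z["K"],z["R"],z["t"]);k=1/1.5625
print(plane(p,410*k,371*k,.122))
E
python3 -m pendant '[[0.1,0,-3.5,0,0,0,1],[0,0,-3,0,0,0,1],[0,0,0,0,0,0,1],[0,0,0,0,0,0,1]]'
```

```text
[ 0.56671443 -0.09444746  0.122     ]
time: 14.7
tool_pos: [0.5667, -0.0872, 0.0875]
ee_rot: [-3.14, -0.001, 1.474]
wrist_force: [0.2, -0.8, 0.3]
width: 0.094
finger_force: 0.0
```

```bash
python3 -m pendant '[[0,-0.6,0,0,0,0,1],[0,0,0,0,0,0,1],[0,0,0,0,0,0,0.5],[0,0,0,0,0,0,0.5],[0,0,0,0,0,0,0.5],[0,0,0,0,0,0,0.5],[0,0,0,0,0,0,0.5],[0,0,0,0,0,0,0.5]]'
python3 -m pendant '[[1.5,0,0,0,0,0,0.5],[2,0,0,0,0,0,0.5],[1.5,0,0,0,0,0,0.5],[0.3,0,0,0,0,0,0.5],[0,0,0,0,0,0,0.5]]'
```

```text
time: 15.5
tool_pos: [0.5664, -0.0946, 0.0882]
ee_rot: [3.141, 0.0, 1.473]
wrist_force: [-0.6, -0.9, 1.3]
width: 0.0637
finger_force: 29.8
time: 16.0
tool_pos: [0.6198, -0.0946, 0.0882]
ee_rot: [3.141, 0.0, 1.473]
wrist_force: [0.4, -0.3, 1.4]
width: 0.0637
finger_force: 29.8
```

```bash
python3 -m pendant '[[0.15,1.5,0,0,0,0,0.5],[0.2,2,0,0,0,0,0.5],[0.2,2,0,0,0,0,0.5],[0.1,1,0,0,0,0,0.5],[0.1,0.5,0,0,0,0,0.5],[0,0.2,0,0,0,0,0.5],[0,0,0,0,0,0,0.5]]'
python3 -m pendant '[[0,0.2,0,0,0,0,0.5],[0,0,0,0,0,0,0.5]]'
python3 -m pendant '[[0.2,0,0,0,0,0,0.5],[0,0,0,0,0,0,0.5]]'
python3 -m pendant '[[0.2,0.1,0,0,0,0,0.5],[0,0,0,0,0,0,0.5]]'
```

```text
time: 16.7
tool_pos: [0.6264, -0.0246, 0.0882]
ee_rot: [-3.141, 0.004, 1.473]
wrist_force: [-1.8, -4.8, 3.1]
width: 0.0635
finger_force: 29.7
time: 16.9
tool_pos: [0.6264, -0.0245, 0.0882]
ee_rot: [-3.142, 0.007, 1.472]
wrist_force: [-1.9, -7.9, 2.1]
width: 0.0637
finger_force: 29.6
time: 17.1
tool_pos: [0.6267, -0.0245, 0.0883]
ee_rot: [-3.137, 0.007, 1.472]
wrist_force: [-6.3, -7.8, 4.9]
width: 0.0636
finger_force: 29.6
time: 17.3
tool_pos: [0.6271, -0.0245, 0.0884]
ee_rot: [-3.134, 0.009, 1.472]
wrist_force: [-10.1, -10.7, 7.4]
width: 0.0639
finger_force: 29.6
```

```bash
python3 -m pendant '[[0,0,0,0,0,0,1],[0,0,0,0,0,0,1],[0,0,0,0,0,0,1],[0,0,0,0,0,0,1],[0,0,3.5,0,0,0,1],[0,0,4,0,0,0,1],[0,0,4,0,0,0,1]]'
python3 -m pendant '[[-2,3,3,0,0,0,1],[-2,3,3,0,0,0,1],[-2,3,3,0,0,0,1],[-1,3,3,0,0,0,1],[0,0,0,0,0,0,1],[0,0,0,0,0,0,1],[0,0,0,0,0,0,1]]'
python3 - <<'E'
from h import *
im,p=snap("wrist","w5.png"); np.savez("w5.npz",K=p[0],R=p[1],t=p[2])
cv2.imwrite("pics/w5b.png",cv2.resize(im,(800,600)))
E
```

```text
time: 18.0
tool_pos: [0.6307, -0.0191, 0.2036]
ee_rot: [-3.14, -0.0, 1.473]
wrist_force: [1.1, 0.1, -0.6]
width: 0.0939
finger_force: 0.0
time: 18.7
tool_pos: [0.5609, 0.0997, 0.3208]
ee_rot: [-3.138, 0.001, 1.472]
wrist_force: [-0.0, -0.7, 0.4]
width: 0.094
finger_force: 0.0
```

View pics/w5b.png

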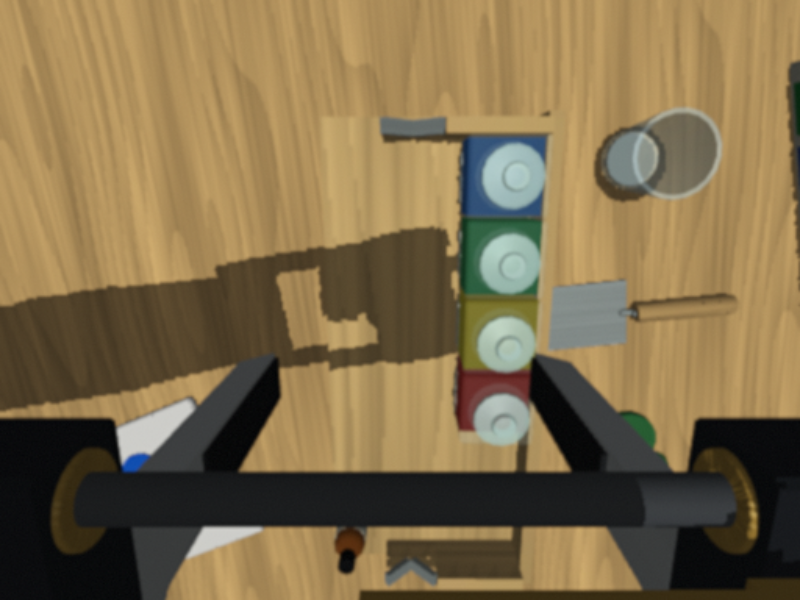

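The four jars stand in a tight column at (513,175), (513,265), (508,347) and (503,425), square against the rail. The left saddle is at about (413,128) and the right saddle at (411,568). Next is the bar.

```bash
python3 -m pendant '[[-3.4,3.6,0,0,0,0,1],[-3.4,3.6,0,0,0,0,1],[-3.4,3.6,0,0,0,0,1],[-3.4,3.6,0,0,0,0,1],[0,0,0,0,0,0,1],[0,0,0,0,0,0,1],[0,0,0,0,0,0,1]]'
python3 - <<'E'
from h import *
k=1/1.5625
def L(n):
    z=np.load(n+".npz");return (z["K"],z["R"],z["t"])
print("left saddle",tri([(L("w2"),428*k,141*k),(L("w5"),413*k,128*k),(L("w3"),196*k,276*k)]))
print("proj seat ends w5:",[np.round(proj(L("w5"),(.556+.0998*y,.007+.995*y,.07))/k) for y in (.206,-.206)])
for n,u,v in [("b",517,176),("g",513,267),("y",509,348),("r",504,427)]:
    X=plane(L("w5"),u*k,v*k,.122); d=X[:2]-[.6617,-.0035]; print(n,np.round([d@[.995,-.0998],d@[.0998,.995]],4))
im,p=snap("wrist","w6.png"); np.savez("w6.npz",K=p[0],R=p[1],t=p[2])
cv2.imwrite("pics/w6b.png",cv2.resize(im,(800,600)))
E
```

```text
time: 19.45
tool_pos: [0.4258, 0.2433, 0.3217]
ee_rot: [-3.14, 0.002, 1.471]
wrist_force: [0.5, -0.4, -0.1]
width: 0.0942
finger_force: 0.0
left saddle (array([0.57747426, 0.21048312, 0.0775642 ]), [np.float64(1.0), np.float64(1.1), np.float64(1.9)])
proj seat ends w5: [array([411., 126.]), array([409., 572.])]
b [-0.0329  0.1675]
g [-0.0322  0.1035]
y [-0.0318  0.0415]
r [-0.0324 -0.0241]
```

View pics/w6b.png

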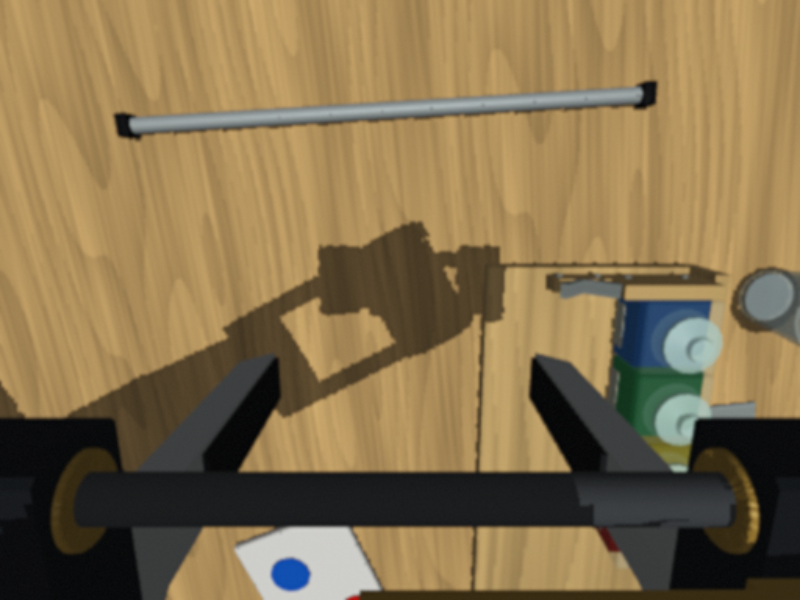

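The whole bar is visible, with its left cap at (116–138,126) and its right cap at (641–657,94). The tube's visible ends are at (131,126) and (641,97).

```bash
python3 - <<'E'
from h import *
k=1/1.5625; z=np.load("w6.npz");p=(z["K"],z["R"],z["t"]); im=cv2.imread("pics/w6.png")
m=cv2.inRange(im,(0,0,0),(45,45,45)); m[110:]=0
hs=cv2.cvtColor(im,cv2.COLOR_BGR2HSV); t=cv2.inRange(hs,(0,0,70),(180,70,255)); t[110:]=0; t[:30]=0
for nm,mm in (("cap",m),("tube",t)):
    for c in cv2.findContours(mm,cv2.RETR_EXTERNAL,cv2.CHAIN_APPROX_NONE)[0]:
        if cv2.contourArea(c)<30: continue
        r=cv2.minAreaRect(c); print(nm,r, cv2.boundingRect(c))
A=plane(p,127*k,125*k,.012);B=plane(p,649*k,95*k,.012)
print(A,B,np.linalg.norm(A-B),"should be .460; mid",(A+B)/2,"yaw",np.arctan2(*(B-A)[1::-1]))
S,D=P("scene"),P("side")
print(tri([(p,649*k,95*k),(S,553*k,281*k),(D,323*k,229*k)]),tri([(p,127*k,125*k),(S,447*k,182*k)]))
E
```

```text
cap ((80.20000457763672, 80.9000015258789), (17.88854217529297, 11.180339813232422), 63.43495178222656) (74, 73, 16, 15)
cap ((412.5544738769531, 60.455448150634766), (11.741439819335938, 16.11960220336914), 5.710593223571777) (406, 53, 14, 16)
tube ((246.59710693359375, 70.13851165771484), (11.418684005737305, 329.6661682128906), 86.60699462890625) (82, 55, 330, 31)
[0.19195003 0.38691701 0.012     ] [0.65243871 0.36561361 0.012     ] 0.46098119519876524 should be .460; mid [0.42219437 0.37626531 0.012     ] yaw -0.0462296187966488
(array([0.6524358 , 0.36531711, 0.008106  ]), [np.float64(1.8), np.float64(2.0), np.float64(3.0)]) (array([0.19077528, 0.38889254, 0.00695937]), [np.float64(1.8), np.float64(1.8)])
```

```bash
python3 -m pendant '[[0,2.2,-2,0,0,8.46,0.5],[0,2.2,-2,0,0,8.46,0.5],[0,2.2,-2,0,0,8.46,0.5],[0,2.2,-2,0,0,8.46,0.5],[-0.2,2.2,-3,0,0,8.46,0.5],[-0.2,2.3,-3,0,0,8.46,0.5],[0,0,-3,0,0,8.46,0.5],[0,0,-3,0,0,8.46,0.5]]'
python3 -m pendant '[[0,0,-3,0,0,8.46,0.5],[0,0,-2,0,0,8.46,0.5],[0,0,0,0,0,8.46,0.5],[0,0,0,0,0,0,0.5],[0,0,0,0,0,0,0.5]]'
```

```text
time: 20.3
tool_pos: [0.4221, 0.3766, 0.1208]
ee_rot: [-3.14, -0.0, 2.658]
wrist_force: [0.2, -0.0, -0.6]
width: 0.0469
finger_force: 0.0
time: 20.8
tool_pos: [0.4222, 0.3767, 0.0729]
ee_rot: [3.142, 0.0, 3.092]
wrist_force: [-0.0, 0.2, 0.4]
width: 0.0473
finger_force: 0.0
```

```bash
python3 -m pendant '[[0,0,-3,0,0,0,0.5],[0,0,-2,0,0,0,0.5],[0,0,-0.9,0,0,0.2,0.5],[0,0,0,0,0,0,0.5],[0,0,0,0,0,0,0.5]]'
python3 -m pendant '[[0,0,0,0,0,0,0.1],[0,0,0,0,0,0,0.1],[0,0,0,0,0,0,0],[0,0,0,0,0,0,0],[0,0,0,0,0,0,0]]'
```

```text
time: 21.3
tool_pos: [0.4218, 0.3778, 0.0151]
ee_rot: [3.14, 0.001, 3.099]
wrist_force: [0.5, -0.2, 0.8]
width: 0.047
finger_force: 0.0
time: 21.8
tool_pos: [0.4211, 0.3776, 0.0143]
ee_rot: [3.141, 0.0, 3.1]
wrist_force: [0.0, 1.2, 0.3]
width: 0.013
finger_force: 30.0
```

```bash
python3 -m pendant '[[0,0,2,0,0,0,0],[0,0,4,0,0,0,0],[0,0,5,0,0,0,0],[0,0,5,0,0,0,0],[0,0,5,0,0,0,0],[0,0,3,0,0,0,0],[0,0,0,0,0,0,0]]'
python3 -m pendant '[[0.7,-2,0,0,0,-5,0],[1.2,-3.4,0,0,0,-8,0],[1.2,-3.4,0,0,0,-8,0],[1.2,-3.4,0,0,0,-8,0],[1.2,-3.4,0,0,0,-8,0],[1.2,-3.4,0,0,0,-8,0],[1.2,-3.4,0,0,0,-8,0],[1.2,-3.4,0,0,0,-8,0]]'
python3 -m pendant '[[1.2,-3.4,0,0,0,-8,0],[1.2,-3.4,0,0,0,-8,0],[1.2,-3.4,0,0,0,-8,0],[0.8,-1.1,0,0,0,-8.3,0],[0,0,0,0,0,0,0],[0,0,0,0,0,0,0],[0,0,0,0,0,0,0]]'
```

```text
time: 22.5
tool_pos: [0.4227, 0.3788, 0.2604]
ee_rot: [3.134, 0.009, 3.1]
wrist_force: [0.6, 0.7, -0.9]
width: 0.013
finger_force: 30.0
time: 23.3
tool_pos: [0.5113, 0.1179, 0.2509]
ee_rot: [-3.137, -0.002, 2.03]
wrist_force: [0.5, 0.5, -1.5]
width: 0.0133
finger_force: 30.0
time: 24.0
tool_pos: [0.5553, 0.0075, 0.253]
ee_rot: [-3.14, -0.0, 1.475]
wrist_force: [0.4, -0.1, -1.4]
width: 0.013
finger_force: 30.0
```

```bash
python3 -m pendant '[[0,0,-4,0,0,0,0],[0,0,-4,0,0,0,0],[0,0,-4,0,0,0,0],[0,0,-1.5,0,0,0,0],[0,0,0,0,0,0,0],[0,0,0,0,0,0,0]]'
python3 - <<'E'
from h import *
im,p=snap("wrist","w7.png"); np.savez("w7.npz",K=p[0],R=p[1],t=p[2])
s,ps=snap("scene","s7.png")
a=cv2.resize(s[120:280,140:380],(800,533)); b=cv2.resize(im,(800,600))
cv2.imwrite("pics/m7.png",cv2.resize(np.vstack([a,b]),(560,600*793//793)) if 0 else np.hstack([cv2.resize(s[120:270,150:350],(400,300)),cv2.resize(im,(400,300))]))
o=robot.get_obs();print(o["tool_pos"],o["ee_rot"])
c,y=np.array([.556,.007,.07]),np.array([.0998,.995,0])
for t in (.236,-.236): print(proj(ps,o["tool_pos"]+t*y-[0,0,.0043]),proj(p,o["tool_pos"]+t*y-[0,0,.0043]))
E
```

```text
time: 24.6
tool_pos: [0.5569, 0.0069, 0.1208]
ee_rot: [3.139, -0.0, 1.473]
wrist_force: [-0.8, -0.9, 0.0]
width: 0.0128
finger_force: 30.0
[0.55781995 0.00649415 0.12215389] [ 3.13599965e+00 -5.02161619e-05  1.47253363e+00]
[314.67381125 153.81273451] [ 262.9752706  -325.74155626]
[174.20293971 191.35742125] [259.09922299 544.05535208]
```

View pics/m7.png

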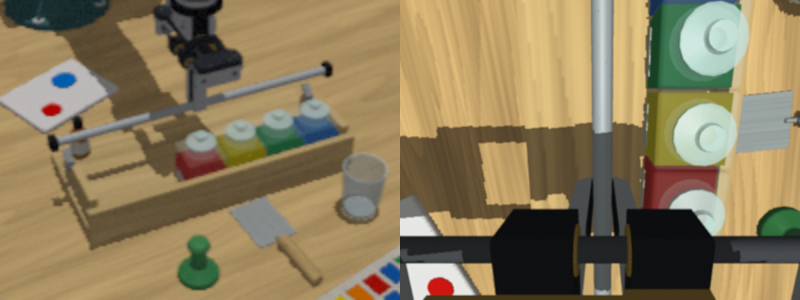

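The bar is level above the saddles, with both caps outside the cheeks: crop (55,143) and (327,70), matching the predicted positions. Lowering it now.

```bash
python3 -m pendant '[[-0.1,0,-1.5,0,0,0,0],[0,0,-1.5,0,0,0,0],[0,0,-0.8,0,0,0,0],[0,0,0,0,0,0,0],[0,0,0,0,0,0,0]]'
python3 -m pendant '[[0,0,-0.4,0,0,0,0],[0,0,0,0,0,0,0],[0,0,0,0,0,0,0]]'
python3 -m pendant '[[0,0,-0.2,0,0,0,0],[0,0,0,0,0,0,0],[0,0,0,0,0,0,0]]'
```

```text
time: 25.2
tool_pos: [0.5547, 0.0064, 0.0805]
ee_rot: [-3.14, 0.0, 1.472]
wrist_force: [-0.4, 0.1, -1.8]
width: 0.0133
finger_force: 30.0
time: 25.5
tool_pos: [0.555, 0.0064, 0.0771]
ee_rot: [3.141, 0.0, 1.472]
wrist_force: [0.7, 0.2, -1.7]
width: 0.0129
finger_force: 30.0
time: 25.8
tool_pos: [0.5558, 0.0063, 0.0756]
ee_rot: [3.139, -0.0, 1.472]
wrist_force: [1.1, -0.2, -1.0]
width: 0.0131
finger_force: 30.0
```

```bash
python3 -m pendant '[[0.05,0,-0.2,0,0,0,0],[0,0,0,0,0,0,0],[0,0,0,0,0,0,0]]'
python3 -m pendant '[[0.05,0,-0.1,0,0,0,0],[0,0,0,0,0,0,0],[0,0,0,0,0,0,0]]'
```

```text
time: 26.1
tool_pos: [0.5569, 0.0063, 0.0742]
ee_rot: [3.138, -0.0, 1.472]
wrist_force: [3.8, -0.2, 3.9]
width: 0.0131
finger_force: 30.0
time: 26.4
tool_pos: [0.557, 0.0063, 0.0742]
ee_rot: [3.138, 0.0, 1.472]
wrist_force: [0.4, -1.4, 8.9]
width: 0.0131
finger_force: 30.0
```

```bash
python3 -m pendant '[[0,0,0,0,0,0,0.25],[0,0,0,0,0,0,0.3],[0,0,0,0,0,0,0.3],[0,0,0,0,0,0,0.3],[0,0,1.5,0,0,0,0.3],[0,0,3,0,0,0,0.3],[0,0,4,0,0,0,0.3]]'
python3 -m pendant '[[0,0,5,0,0,0,0.3],[-2,2,4,0,0,0,0.3],[-2,3,4,0,0,0,0.3],[-2,3,2,0,0,0,0.3],[0,0,0,0,0,0,0.3],[0,0,0,0,0,0,0.3],[0,0,0,0,0,0,0.3]]'
python3 - <<'E'
from h import *
im,p=snap("wrist","w8.png"); np.savez("w8.npz",K=p[0],R=p[1],t=p[2])
s,ps=snap("scene","s8.png")
cv2.imwrite("pics/m8.png",np.hstack([cv2.resize(s[120:270,150:350],(400,300)),cv2.resize(im,(400,300))]))
cv2.imwrite("pics/m8.png",np.vstack([cv2.resize(s[140:250,160:340],(490,300)),cv2.resize(im[:240],(490,230))]))
k=1
for t in (.236,-.236):
    X=np.array([.557,.007,.07])+t*np.array([.0998,.995,0]); print(proj(ps,X),proj(p,X))
E
```

```text
time: 27.1
tool_pos: [0.5545, 0.0065, 0.1566]
ee_rot: [-3.137, 0.0, 1.472]
wrist_force: [-0.7, -0.1, -0.7]
width: 0.0281
finger_force: 0.0
time: 27.8
tool_pos: [0.4973, 0.0836, 0.303]
ee_rot: [-3.14, 0.001, 1.471]
wrist_force: [-0.3, 0.5, -0.9]
width: 0.0283
finger_force: 0.0
[313.30608181 165.39481368] [319.11582226  29.29263557]
[175.81846521 203.32539019] [304.2602035  379.42666019]
```

View pics/m8.png

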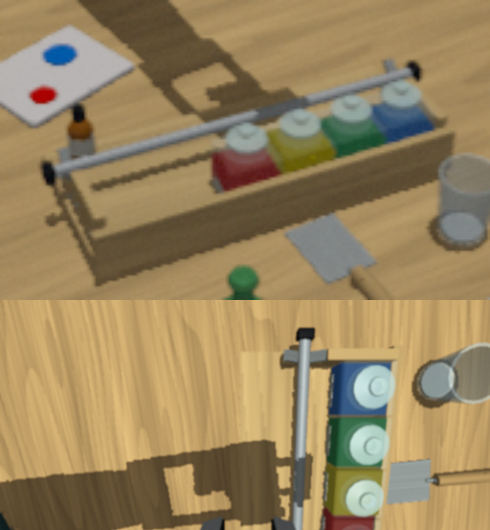

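The picture shows the bar in both saddles. Its caps, at scene px (312,166) and (178,203), match the predicted seat to about 2 px, and the jars are packed. Handing in.

```bash
python3 -c "
from bench import robot
print(robot.close_job())"
```

```text
the job is handed in; nothing more can be done
None
```

I handed the job in at about 28 s of the 72 s allowed: the four jars are packed square against the rail and left cheek, and the bar lies in both saddles with its caps outside the cheeks. The last camera check matched to about 2 pixels, but no pass/fail verdict was returned.

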